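# Load and hitch the slip tester's sled

## Robot

A 7-joint arm with a two-finger parallel gripper is mounted at the origin on a cart in front of the work surface, level with it; the furniture and walls round the work are solid. World frame = base frame: x ahead of the robot, y to its left, z up, the work surface at z = 0. Lengths are in m, angles in rad, forces in N, time in s.
With the tool pointing down it reaches from about 0.425 to 0.8 m from the base axis. Payload 8.3 kg.
Tool frame: the origin (TCP) lies between the finger pads; the fingertips stand ctrl.nose_length ahead of it and the grasp point (between the pads) lies 2 mm behind it (ctrl.nose_length is the distance from the TCP to the fingertips, in m); z points along the fingers, y is the line along which they close (so a half turn about z gives the same grasp; the last joint's range is limited). The gripper opens to 85 mm and grips with 20 to 120 N. Pads are 22 mm wide; open, the fingers measure 114 mm over their backs; the gripper's body (76 mm by 85 mm) begins 54 mm behind the grasp point. The pads swing forward as they close: fully open they stand 13 mm farther back than shut.
Start: joints at [-1.337, 0.383, 0.016, 1.37, -0.006, 1.388, -0.046], TCP at [0.183, 0.598, 0.248] pointing down, gripper open.
Joint ranges: [-2.95, 2.95], [-0.25, 2.06], [-1.52, 1.56], [0.18, 2.33], [-1.44, 4.58], [0.02, 2.06], [-3.01, 3.01]. Speed limits (rad/s): [2.39, 2.39, 3.01, 3.01, 3.14, 3.14, 3.14].

## Interface

Orientations are given as a 3x3 rotation matrix whose columns are the frame's x, y, z axes.
In Python, from station import get_state, viewer, workorder, ctrl gives the robot as it stands.
- The arm moves only by the shell command python3 -m inch 'ROWS' [FORCE]. ROWS is JSON, a list of rows, each an object with "translation": the shift along the tool's x, y, z in mm, a list of three; "turn": the turn about the tool's z in rad; "hand": the finger opening in mm, from 0 to 85.4. In form: [{"translation": [tx, ty, tz], "turn": turn, "hand": hand}, ...]. A call has 1 to 20 rows; each row is the pose to reach, as a shift and turn from the pose commanded when the call began, along the tool's axes at that moment; what a row does not reach only later rows make up. A row lasts 1/8 s, in which the tool goes at most 62.5 mm and 10.7 degrees, less where a joint would pass 70% of its speed; a pose out of reach is approached as far as the arm can. A call with a gripper value outside its range is refused whole. The fingers move at their own pace and stop on an object; FORCE is the grip in N (left out, the last holds). Time passes only in rows, so rows that repeat a pose let the fingers close. It gives the time, the measured TCP pose, the force, the opening and the grip force at its end, in the units of the state.
- get_state(): the state, without advancing time (a new reading comes with each control period).
- viewer.read_camera(name): name is "scene" or "top"; returns a dict with "image" (384x512x3 uint8, red, green, blue), "depth" (384x512 float32, m along the optical axis (not along the pixel's ray), 0 where there is no reading), "vertical_fov" (degrees; the focal length in pixels is half the picture's height over the tangent of half this angle, whatever the lens; pixels are square), "cx", "cy" (the principal point, pixels), "R" (3x3) and "t" (3): a world point X has camera coordinates R X + t. Camera axes: x right, y down, z forward; pixel columns grow to the right and rows downward; lengths in m; the calibration is good to about 2 mm. A picture is of the moment at which its call begins.
- workorder.close_job(): hands the job in; it is judged then, once.
Trained networks look in a picture, given as the dict that the camera call returned (one of the last four; its "shot" number tells which), for a name from the list of things; names that differ only in an ending like _2 or _b are one class to them, and where a whole thing is asked for, a point or a joint stands for the part that bears it (a point fixed in the world has none). Each returns a list of dicts, best first, with "conf" (0 to 1); they miss things now and then, are a little off and sometimes report something else, mostly with a low value. They report only what shows in the picture. A call takes as long as a camera call. They do not tell look-alikes from the thing itself.
- viewer.outline_of(query, picture): "region" (384x512 bool, what is visible of it) and "extent" ([left, top, right, bottom] in pixels, round what is visible of it).
The state is a dict: "clock": time; "joint_pos": joint angles; "qvel": joint speeds; "joint_efforts": joint torques, N m; "position": TCP position; "orientation": TCP orientation; "force": force on the tool from outside, world axes, zero at the start; "moment": the same for the moment, N m; "width": finger opening in m; "grip_force": force on a finger pad.
Only numpy, scipy, OpenCV 4.12 (cv2) and the standard library are available. Lean on these libraries where they do the work, as an engineer would, in place of code of your own. Each camera call takes 0.05 s, during which the arm holds its last target. There are 200 camera calls.

## Task

Get the slip tester on the bench ready for a run: lay the larger steel weight centred on the sled's round plate and the smaller weight centred on top of it. Then raise the wire handle of the drawbar's coupler fully while the drawbar is still up, push the drawbar down until the coupler is fully seated on the ball, and press the handle fully down again to lock it. Leave the other things on the bench where they are.

Things in the scene. Friction and masses are not known exactly. Their poses are not given: they have to be found in the camera images.
- tester: Slip tester, fixed to the bench: aluminium base 350 x 100 x 12 mm. Origin on the bench top; its x axis runs along the base from the ball end (-x) to the sled end (+x), y across, z up. The base reaches from x = -160 to +190. On it a grey drive carriage with a ball stud at x = -120 and a grey sled with a round plate at x = +130; the drawbar runs between them above y = 0.
- plate_top (a point): Centre of the top face of the sled's round aluminium plate, 84 mm in diameter, flat, 50 mm above the bench. Axes as the tester's.
- ball (a point): Centre of the fixed steel ball, 25 mm in diameter, 55 mm above the bench.
- bar_hinge (a point): Centre of the drawbar's hinge pin at the sled's clevis, at tester x = +40, 55 mm above the bench; the pin runs along the tester's y. The bar runs from here 160 mm toward -x to the coupler over the ball. The clevis is 42 mm wide and reaches 67 mm above the bench.
- drawbar (a joint): Angle of the drawbar, rad: 0 = level, coupler seated on the ball (stop); grows as the coupler end rises, up to 0.40. Friction hinge: stays where it is left; 4 to 6 N on the press pad moves it slowly. With the handle down its claw stops the coupler on top of the ball at about 0.19, unseated.
- press_pad (a point): Centre of the top of the flat nose tab with a thin rubber pad (24 x 26 mm) at the coupler's free end, moves with the drawbar; when level it is 48 mm beyond the ball centre toward tester -x and 76 mm above the bench. A place to push the drawbar down. Tab 32 mm wide; the handle's pin is 58 mm from it.
- handle (a joint): Angle of the coupler's wire handle (bail) against the drawbar, rad: 0 = fully down (locked), 0.75 = fully raised (stop). Light friction (about 0.06 N m), it stays where it is left.
- handle_bar (a point): Centre of the handle's cross bar: round, 10 mm thick, 52 mm long along the tester's y, on a wire arm at each end (45 mm clear between them), 60 mm from the handle's pin. Handle down, drawbar level: 50 mm to +x of and 34 mm above the pin, some 40 mm free below it. Raising swings it up and toward -x to almost above the pin; pulling it toward -x from its +x side raises it.
- handle_pin (a point): Centre of the handle's pivot pin on the coupler, along the tester's y, 60 mm long, moves with the drawbar; with the drawbar level it is 10 mm from the ball centre toward +x and 24 mm above it.
- large_center (a point): Centre (half-way up) of the larger loose steel weight, a plain disc 56 mm in diameter and 20 mm thick, 0.3 kg, lying flat on the bench.
- small_center (a point): Centre (half-way up) of the smaller loose steel weight, a plain disc 42 mm in diameter and 20 mm thick, 0.16 kg, lying flat on the bench.
- beaker_50: Bystander: empty glass beaker, 43 mm wide, 56 mm high; origin under its centre.
- vial: Bystander: glass vial with cap, 28 mm wide, 56 mm high; origin under its centre.
- dish: Bystander: clear petri dish, 74 mm wide, 12 mm high; origin under its centre.
- syringe: Bystander: plastic syringe lying flat, 113 mm long, 30 mm wide; origin under its centre.
- nozzle: Bystander: small metal nozzle shaped like a spool, 23 mm wide, 26 mm high; origin under its centre.
Not all that is in view belongs to the job. What is shaped like the part that bears small_center but orange or turquoise is not meant.

How it is judged:
On the way, in this order (a step that is already met when the one before it is completed fails the run):
1. the larger weight lies centred (10 mm) flat on the sled's plate (horizontal distance between large_center and plate_top below 0.01 m and z of large_center in the frame of plate_top between 0.006 and 0.014 m and angle between large_center's own z axis and vertical below 0.1 rad and contact force between the fingers and anything else below 0.2 N), for 0.2 s.
2. the smaller weight lies centred (10 mm) flat on the larger one (all of step 1 and horizontal distance between small_center and plate_top below 0.01 m and z of small_center in the frame of plate_top between 0.026 and 0.034 m and angle between small_center's own z axis and vertical below 0.1 rad), for 0.2 s.
3. the handle is raised (over 0.6 rad) while the drawbar is still up (over 0.12 rad) (value of joint handle above 0.6 rad and value of joint drawbar above 0.12 rad), for 0.1 s.
4. the coupler is seated on the ball (drawbar under 0.03 rad) with the handle still raised (over 0.45 rad) (value of joint handle above 0.45 rad and value of joint drawbar below 0.03 rad), for 0.1 s.
At the end, for the whole second after the job is handed in: The larger weight lies flat on the sled's plate and the smaller flat on the larger, each centred on the plate within 10 mm; the coupler is seated on the ball (drawbar under 0.03 rad) and the handle is fully down (under 0.08 rad) (horizontal distance between each of large_center, small_center and plate_top below 0.01 m and z of large_center in the frame of plate_top between 0.006 and 0.014 m and angle between each of large_center, small_center's own z axis and vertical below 0.1 rad and z of small_center in the frame of plate_top between 0.026 and 0.034 m and value of joint drawbar below 0.03 rad and value of joint handle below 0.08 rad); the robot touches nothing.
It fails at once if another thing on the bench is moved more than 30 mm (distance of any of beaker_50, vial, dish, syringe, nozzle from where it was at the start of the episode above 0.03 m).
It also fails if it takes over 72 s, if anything falls off the work surface, if the arm or the gripper's body presses on something with over 40 N, if the wrist force passes 120 N, or if a joint passes its speed limit or range.

## Working session

There is one attempt and no reset: what is moved stays moved. The work goes in short steps, Python scripts to look and compute and a shell command to move; the robot and the scene stay as the last step left them, time stands still between calls to the robot, and variables do not carry over. Pictures are saved under pics/ and viewed, at most 10 in all, crops included, and the job is handed in when it is done.

```bash
ls; mkdir -p pics; cat > h.py <<'E'
import numpy as np, cv2
from station import get_state, viewer, workorder, ctrl
def K(p):
    f=p["image"].shape[0]/2/np.tan(np.radians(p["vertical_fov"])/2); return f,p["cx"],p["cy"]
def pts(p,mask=None):
    f,cx,cy=K(p); d=p["depth"]
    v,u=np.nonzero((d>0) if mask is None else (mask&(d>0)))
    z=d[v,u]; c=np.stack([(u-cx)*z/f,(v-cy)*z/f,z],1)
    return (c-np.array(p["t"]))@np.array(p["R"]),u,v
def proj(p,X):
    f,cx,cy=K(p); c=np.array(p["R"])@np.array(X)+np.array(p["t"]); return c[0]/c[2]*f+cx,c[1]/c[2]*f+cy
E
python3 - <<'E'
from h import *
s=get_state();print(s["clock"],s["position"],s["orientation"],s["width"],s["joint_pos"],ctrl.nose_length)
ims=[]
for n in("scene","top"):
    p=viewer.read_camera(n);ims.append(p["image"])
    f,cx,cy=K(p); print(n,f,cx,cy,-np.array(p["R"]).T@p["t"])
    for q in("tester","drawbar","handle","large_center","small_center","beaker_50","vial","dish","syringe","nozzle"):
        for r in viewer.outline_of(q,p)[:3]:
            X,_,_=pts(p,r["region"])
            if len(X): print(q,round(r["conf"],2),np.round(r["extent"]),"med",np.round(np.median(X,0),3),"lo",np.round(np.percentile(X,3,0),3),"hi",np.round(np.percentile(X,97,0),3), "col",np.median(p["image"][r["region"]],0))
for n,i in zip("st",ims):cv2.imwrite(f"pics/{n}1.png",cv2.resize(i[:,:,::-1],(800,600)))
E
```

```text
pics
0.0 [0.18260313 0.59723505 0.2472788 ] [[-9.56300667e-01  2.92384576e-01 -5.41606009e-04]
 [ 2.92385076e-01  9.56298830e-01 -1.87483760e-03]
 [-3.02364036e-05 -1.95126596e-03 -9.99998096e-01]] 0.08529487453722526 [-1.33690247  0.38423091  0.01635759  1.37116393 -0.00629882  1.38819838
 -0.04650522] 0.017
scene 404.2305361387896 259.41138375779724 192.72664731617766 [-0.34811568 -0.56106897  0.6150754 ]
tester 0.94 [191. 169. 306. 240.] med [0.521 0.057 0.028] lo [ 0.458 -0.117  0.005] hi [0.591 0.191 0.14 ] col [157. 161. 163.]
drawbar 0.97 [191. 171. 255. 207.] med [0.495 0.13  0.109] lo [0.476 0.038 0.065] hi [0.534 0.203 0.148] col [119.5 123.  123. ]
handle 0.54 [213. 167. 238. 184.] med [0.526 0.105 0.136] lo [ 0.48   0.079 -0.   ] hi [0.766 0.294 0.15 ] col [148. 150. 146.]
large_center 0.75 [366. 259. 390. 274.] med [ 0.509 -0.365  0.019] lo [ 0.493 -0.389  0.004] hi [ 0.543 -0.341  0.021] col [174. 175. 172.]
small_center 0.7 [302. 252. 320. 271.] med [ 0.435 -0.223  0.018] lo [ 0.423 -0.24   0.002] hi [ 0.46  -0.204  0.021] col [  8. 156. 153.]
small_center 0.68 [328. 2
[... 2276 characters left out ...]
98 0.082 0.132] hi [0.543 0.131 0.156] col [188.5 186.5 184. ]
vial 0.55 [187. 175. 301. 228.] med [0.523 0.051 0.027] lo [ 0.459 -0.115  0.006] hi [0.592 0.199 0.146] col [203. 200. 201.]
vial 0.54 [332. 154. 341. 167.] med [ 0.654 -0.245  0.047] lo [ 0.646 -0.256  0.007] hi [ 0.667 -0.235  0.06 ] col [101.  88.  71.]
dish 0.81 [195. 139. 216. 160.] med [0.699 0.171 0.001] lo [ 0.664  0.141 -0.005] hi [0.731 0.201 0.011] col [154. 150. 146.]
syringe 0.46 [122. 237. 156. 244.] med [0.401 0.395 0.018] lo [ 0.386  0.34  -0.002] hi [0.415 0.437 0.026] col [186. 173. 146.]
nozzle 0.57 [148. 161. 150. 167.] med [0.638 0.362 0.023] lo [0.631 0.355 0.004] hi [0.649 0.371 0.03 ] col [216. 207. 200.]
```

View pics/s1.png

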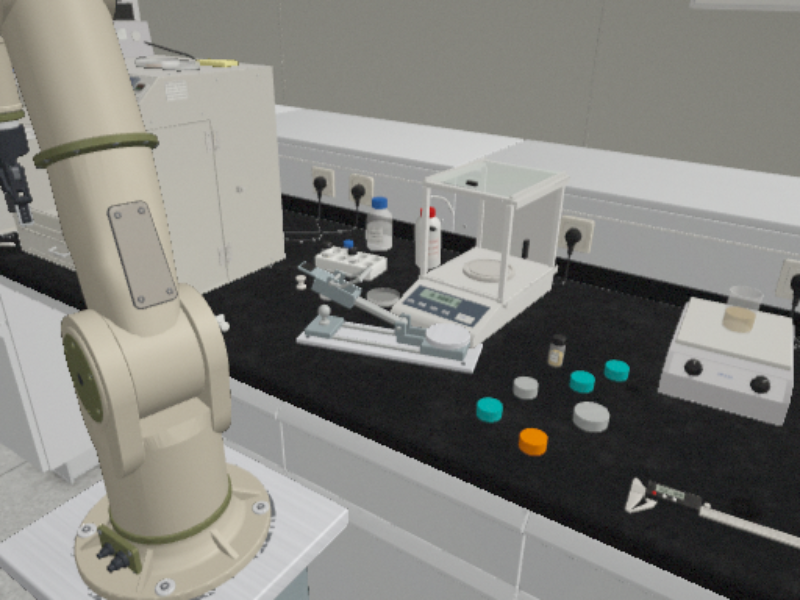

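View pics/t1.png

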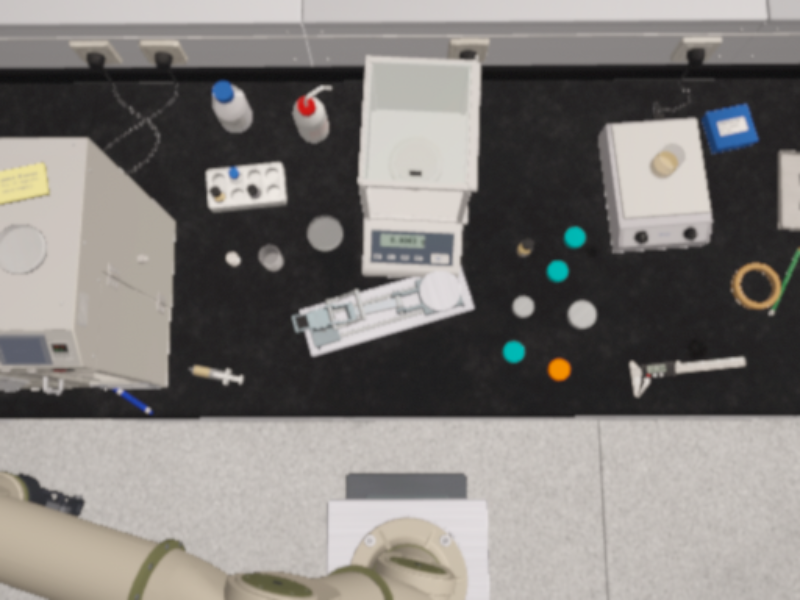

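```bash
python3 - <<'E'
from h import *
# stack several frames, both cameras
for n in("scene","top"):
    p=viewer.read_camera(n); X,u,v=pts(p); im=p["image"][v,u].astype(int)
    def rep(name,m,fit=True):
        P=X[m]; 
        if len(P)<8: print(name,len(P));return
        (c,r)=cv2.minEnclosingCircle(P[:,:2].astype(np.float32)); print(n,name,len(P),"mean",np.round(P.mean(0),4),"circ",np.round(c,4),round(r,4),"z",np.round(np.percentile(P[:,2],[10,50,90]),4))
    near=lambda c,r:np.hypot(X[:,0]-c[0],X[:,1]-c[1])<r
    rep("large",near((.513,-.365),.045)&(abs(X[:,2]-.02)<.006))
    rep("small",near((.535,-.247),.032)&(abs(X[:,2]-.02)<.006))
    rep("plate",near((.525,-.07),.05)&(abs(X[:,2]-.05)<.006))
    b=(X[:,2]>.007)&(X[:,2]<.019)&(X[:,0]>.43)&(X[:,0]<.63)&(X[:,1]>-.15)&(X[:,1]<.25)
    r=cv2.minAreaRect(X[b][:,:2].astype(np.float32)); print("base rect",r)
    # profile along the bar
    for y in np.arange(.0,.23,.01):
        m=(abs(X[:,1]-y)<.005)&(X[:,0]>.45)&(X[:,0]<.6)&(X[:,2]>.045)
        if m.sum()>2: print(round(y,3),m.sum(),np.round(X[m].mean(0),3),"x",np.round([X[m,0].min(),X[m,0].max()],3),"zmax",np.round(np.percentile(X[m,2],[50,95]),3))
E
```

```text
scene large 260 mean [ 0.5166 -0.3649  0.0192] circ [ 0.5198 -0.3634] 0.0294 z [0.0176 0.0194 0.0209]
scene small 126 mean [ 0.5349 -0.2443  0.0191] circ [ 0.5374 -0.243 ] 0.0223 z [0.0173 0.0193 0.0206]
scene plate 216 mean [ 0.5469 -0.0726  0.0491] circ [ 0.5544 -0.0706] 0.0397 z [0.0463 0.0494 0.0508]
base rect ((0.5384880900382996, 0.04100833833217621), (0.11501690745353699, 0.34882035851478577), 16.516952514648438)
0.0 20 [0.525 0.002 0.058] x [0.521 0.529] zmax [0.058 0.067]
0.01 48 [0.538 0.01  0.058] x [0.517 0.563] zmax [0.059 0.066]
0.02 27 [0.541 0.019 0.062] x [0.52 0.56] zmax [0.063 0.067]
0.03 25 [0.535 0.03  0.063] x [0.524 0.555] zmax [0.063 0.068]
0.04 23 [0.53  0.04  0.067] x [0.521 0.544] zmax [0.068 0.072]
0.05 25 [0.527 0.049 0.071] x [0.516 0.542] zmax [0.072 0.077]
0.06 20 [0.525 0.06  0.075] x [0.514 0.541] zmax [0.075 0.078]
0.07 26 [0.522 0.07  0.079] x [0.513 0.536] zmax [0.079 0.084]
0.08 49 [0.511 0.08  0.116] x [0.49  0.534] zmax [0.144 0.151]
0.09 48 [0.515 0.09  0.115] x [0.486 0.548] zmax [0.097 0.15 ]
0.1 57 [0.504 0.1   0.104] x [0.484 0.547] zmax [
[... 1798 characters left out ...]
107 0.151]
0.11 52 [0.512 0.11  0.113] x [0.483 0.543] zmax [0.106 0.14 ]
0.12 44 [0.513 0.119 0.112] x [0.48 0.54] zmax [0.109 0.137]
0.13 37 [0.507 0.13  0.122] x [0.476 0.538] zmax [0.128 0.135]
0.14 53 [0.505 0.14  0.125] x [0.474 0.535] zmax [0.129 0.137]
0.15 57 [0.505 0.15  0.128] x [0.48  0.532] zmax [0.131 0.139]
0.16 57 [0.498 0.16  0.127] x [0.477 0.528] zmax [0.129 0.133]
0.17 45 [0.493 0.17  0.131] x [0.475 0.514] zmax [0.132 0.137]
0.18 52 [0.492 0.18  0.134] x [0.474 0.513] zmax [0.135 0.141]
0.19 39 [0.488 0.19  0.141] x [0.472 0.507] zmax [0.142 0.146]
0.2 37 [0.487 0.2   0.145] x [0.469 0.503] zmax [0.145 0.15 ]
0.21 33 [0.485 0.21  0.147] x [0.469 0.499] zmax [0.148 0.151]
```

```bash
cat >> h.py <<'E'
def tool(target,s=None):
    s=s or get_state(); return np.round(1000*np.array(s["orientation"]).T@(np.array(target)-s["position"]),1)
E
python3 - <<'E'
from h import *
from scipy.optimize import least_squares
for n in("scene","top"):
    X=np.concatenate([pts(viewer.read_camera(n))[0] for _ in range(3)])
    b=(X[:,2]>.005)&(X[:,2]<.16)&(X[:,0]>.43)&(X[:,0]<.6)&(X[:,1]>-.15)&(X[:,1]<.25)
    G=X[b]
    # base: occupancy fit of 350x100 rect for z 7..18 mm
    Q=G[(G[:,2]<.018)][:,:2]
    def loc(q,P): 
        e=np.array([np.cos(q[2]),np.sin(q[2])]); d=P-q[:2]; return d@e,d@np.array([-e[1],e[0]])
    def cost(q):
        a,c=loc(q,Q); o=np.maximum(np.maximum(-.160-a,a-.190),abs(c)-.050)
        return np.r_[np.where(o>0,o,np.maximum(o,-.004)*.5)]*1e3
    from scipy.optimize import minimize
    f=lambda q:(lambda o:np.minimum(np.maximum(o,0),8).mean()*1)(cost(q))
    # plate circle by edge-robust fit
    R=G[(abs(G[:,2]-.05)<.005)][:,:2]
    def sc(c,r,P): return -((np.hypot(*(P-c).T)<r).mean())+0
    best=max(((( np.hypot(*(R-[x,y]).T)<.042).sum()-3*((np.hypot(*(R-[x,y]).T)>.042)&(np.hypot(*(R-[x,y]).T)<.046)).sum(),x,y) for x in np.arange(.535,.565,.001) for y in np.arange(-.085,-.055,.001)))
    r=minimize(f,[.52,.055,-1.32],method="Nelder-Mead",options=dict(xatol=1e-5,fatol=1e-6,maxiter=2000))
    print(n,"plate",best,len(R),"tester",r.x,r.fun,"plate from base",r.x[:2]+.13*np.array([np.cos(r.x[2]),np.sin(r.x[2])]))
    x,y=best[1:]; m=np.hypot(*(R-[x,y]).T)<.05; print("circ mean",R[m].mean(0),cv2.minEnclosingCircle(R[m].astype(np.float32)))
    a,c=loc(r.x,G[:,:2]); 
    for z0,z1 in((.13,.165),): 
        k=(G[:,2]>.06)
        for a0 in np.arange(-.18,.05,.01):
            kk=k&(abs(a-a0)<.005)
            if kk.sum()>3: print(round(a0,3),kk.sum(),"c",np.round(np.percentile(c[kk],[3,50,97]),3),"z",np.round(np.percentile(G[kk,2],[10,50,97]),3))
    # balance height near
    k=(X[:,0]>.59)&(X[:,0]<.75)&(X[:,1]>-.12)&(X[:,1]<.06)&(X[:,2]>.02); print("balance",X[k].min(0),np.percentile(X[k][:,2],[50,97]))
E
```

```text
scene plate (np.int64(916), np.float64(0.5640000000000001), np.float64(-0.071)) 1113 tester [ 0.52780187  0.05312472 -1.28841258] 0.00961720562227924 plate from base [ 0.56402582 -0.07172649]
circ mean [ 0.5606233  -0.07217232] ((0.5641320943832397, -0.0707697793841362), 0.04363110288977623)
-0.16 56 c [-0.014 -0.005  0.014] z [0.146 0.148 0.151]
-0.15 70 c [-0.014 -0.004  0.014] z [0.141 0.146 0.149]
-0.14 84 c [-0.016 -0.004  0.015] z [0.136 0.141 0.146]
-0.13 148 c [-0.018 -0.013  0.015] z [0.103 0.129 0.139]
-0.12 189 c [-0.018 -0.012  0.017] z [0.064 0.122 0.135]
-0.11 160 c [-0.019 -0.014  0.018] z [0.064 0.118 0.131]
-0.1 159 c [-0.021 -0.015  0.02 ] z [0.098 0.119 0.139]
-0.09 251 c [-0.028 -0.014  0.026] z [0.099 0.124 0.136]
-0.08 205 c [-0.027 -0.015  0.028] z [0.092 0.112 0.132]
-0.07 185 c [-0.026 -0.014  0.03 ] z [0.09  0.105 0.13 ]
-0.06 184 c [-0.027 -0.015  0.029] z [0.087 0.105 0.136]
-0.05 189 c [-0.026 -0.006  0.028] z [0.088 0.101 0.142]
-0.04 118 c [-0.027 -0.005  0.025] z [0.083 0.091 0.151]
-0.03 151 c [-0.027 -0.004  0.024] z [0.081 0.144 0.151]
-0.02 65 c [-
[... 1299 characters left out ...]
   0.122 0.133]
-0.06 163 c [-0.028  0.003  0.028] z [0.091 0.105 0.137]
-0.05 147 c [-0.028  0.001  0.028] z [0.094 0.104 0.143]
-0.04 146 c [-0.028  0.001  0.029] z [0.09  0.145 0.153]
-0.03 146 c [-0.026 -0.001  0.028] z [0.085 0.148 0.154]
-0.02 66 c [-0.009 -0.     0.01 ] z [0.078 0.083 0.089]
-0.01 65 c [-0.009  0.001  0.011] z [0.073 0.079 0.084]
0.0 63 c [-0.009  0.     0.01 ] z [0.071 0.076 0.081]
0.01 60 c [-0.008  0.     0.01 ] z [0.068 0.072 0.08 ]
0.02 63 c [-0.009  0.     0.01 ] z [0.063 0.069 0.075]
0.03 73 c [-0.017  0.001  0.019] z [0.061 0.065 0.071]
0.04 106 c [-0.021  0.     0.021] z [0.06  0.064 0.07 ]
balance [ 0.5901001  -0.11998408  0.0208506 ] [0.06768754 0.28824161]
```

```bash
python3 -c "
from h import *
print(tool([.48,.42,.26]),tool([.62,0,.26]),tool([.5195,-.362,.15]))"
```

```text
[-336.2  -83.   -11.7] [-592.9 -443.7  -11.7] [-602.7 -819.3   98.3]
```

```bash
python3 -c "
from h import *
X=np.concatenate([pts(viewer.read_camera(n))[0] for n in('scene','top')])
for nm,k in(('cab',(X[:,1]>.25)&(X[:,2]>.12)&(X[:,0]>.3)&(X[:,0]<.9)&(X[:,2]<.5)),('shield',(X[:,0]>.55)&(abs(X[:,1]+.02)<.13)&(X[:,2]>.17)&(X[:,2]<.4))):
  print(nm,np.percentile(X[k],[1,50,99],axis=0).round(3))
print(tool([.34,.36,.26]),tool([.54,0,.26]),tool([.5195,-.362,.15]))"
```

```text
cab [[0.374 0.482 0.125]
 [0.532 0.489 0.397]
 [0.719 1.049 0.485]]
shield [[ 0.702 -0.145  0.174]
 [ 0.914 -0.034  0.282]
 [ 1.508  0.102  0.39 ]]
[-219.9 -181.3  -11.7] [-516.4 -467.1  -11.7] [-602.7 -819.2   98.3]
```

```bash
python3 -m inch '[{"translation":[-110,-90,-12],"turn":0,"hand":85},{"translation":[-220,-181,-12],"turn":0,"hand":85},{"translation":[-220,-181,-12],"turn":0,"hand":85},{"translation":[-220,-181,-12],"turn":0,"hand":85},{"translation":[-220,-181,-12],"turn":0,"hand":85},{"translation":[-516,-467,-12],"turn":-0.3,"hand":85},{"translation":[-516,-467,-12],"turn":-0.3,"hand":85},{"translation":[-516,-467,-12],"turn":-0.3,"hand":85},{"translation":[-516,-467,-12],"turn":-0.57,"hand":85},{"translation":[-516,-467,-12],"turn":-0.57,"hand":85},{"translation":[-516,-467,-12],"turn":-0.57,"hand":85},{"translation":[-603,-819,98],"turn":-0.576,"hand":85},{"translation":[-603,-819,98],"turn":-0.576,"hand":85},{"translation":[-603,-819,98],"turn":-0.576,"hand":85},{"translation":[-603,-819,98],"turn":-0.576,"hand":85},{"translation":[-603,-819,98],"turn":-0.576,"hand":85},{"translation":[-603,-819,98],"turn":-0.576,"hand":85},{"translation":[-603,-819,98],"turn":-0.576,"hand":85},{"translation":[-603,-819,98],"turn":-0.576,"hand":85}]' 30; python3 -c "
from h import *
s=get_state();print(s['clock'],s['position'],np.round(s['orientation'],4),s['joint_pos'].round(2) if hasattr(s['joint_pos'],'round') else s['joint_pos'])
print(tool([.5195,-.362,.018]))"
```

```text
clock: 3.98
position: [0.517, -0.3665, 0.1488]
orientation: [[-0.963, -0.269, -0.003], [-0.269, 0.963, -0.002], [0.004, -0.001, -1.0]]
force: [-0.3, -0.6, 0.4]
width: 0.085
grip_force: 0.0
3.975 [ 0.517021   -0.36651606  0.14882762] [[-9.631e-01 -2.691e-01 -3.400e-03]
 [-2.691e-01  9.631e-01 -1.800e-03]
 [ 3.700e-03 -9.000e-04 -1.000e+00]] [ 0.1   0.53  0.67  1.5  -0.34  1.22  2.66]
[ -4.1   3.8 130.8]
```

```bash
python3 -m inch '[{"translation":[0,0,60],"turn":0,"hand":85},{"translation":[0,0,90],"turn":0,"hand":85},{"translation":[0,0,90],"turn":0,"hand":85}]'; python3 -c "
from h import *
print(tool([.5195,-.362,.020]))
p=viewer.read_camera('scene')
for r in viewer.outline_of('large_center',p)[:2]:print(r['conf'],r['extent'],pts(p,r['region'])[0].mean(0))
cv2.imwrite('pics/s2.png',cv2.resize(p['image'][200:320,300:460,::-1],(640,480)))"
```

```text
clock: 4.35
position: [0.5191, -0.3596, 0.058]
orientation: [[-0.961, -0.277, -0.004], [-0.277, 0.961, 0.003], [0.003, 0.004, -1.0]]
force: [-1.1, 0.3, 0.7]
width: 0.0851
grip_force: 0.0
[ 0.2 -2.6 38. ]
0.59 [194.0, 169.9, 258.2, 205.3] [0.51397404 0.12794827 0.1056829 ]
0.56 [368.1, 259.4, 390.6, 275.3] [ 0.51281587 -0.36591738  0.01492227]
```

View pics/s2.png

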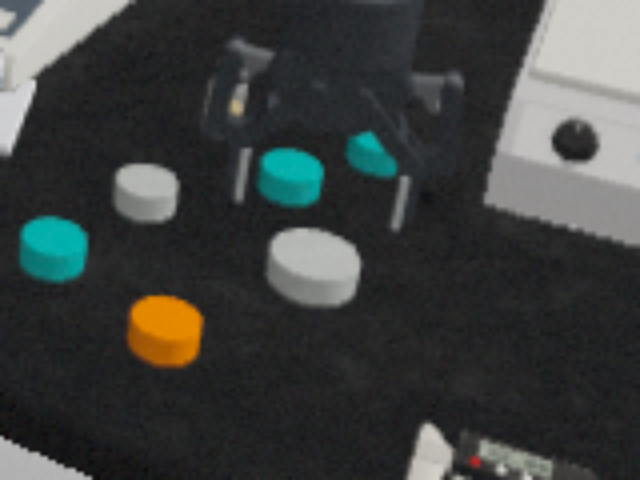

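The picture shows the open fingertips at (240,200) and (400,225), straddling the large grey disc at (313,265) from above; it lines up.

```bash
python3 -m inch '[{"translation":[0,-1,30],"turn":0,"hand":85},{"translation":[0,-1,38],"turn":0,"hand":85},{"translation":[0,-1,38],"turn":0,"hand":85},{"translation":[0,-1,38],"turn":0,"hand":50},{"translation":[0,-1,38],"turn":0,"hand":50},{"translation":[0,-1,38],"turn":0,"hand":50},{"translation":[0,-1,38],"turn":0,"hand":50},{"translation":[0,-1,38],"turn":0,"hand":50}]' 30;  python3 -c "
from h import *
s=get_state();print(s['position'])
print(tool([.53,-.33,.16]),tool([.5635,-.0695,.16]))"
```

```text
clock: 5.45
position: [0.5208, -0.3634, 0.024]
orientation: [[-0.961, -0.276, 0.002], [-0.276, 0.961, -0.001], [-0.002, -0.002, -1.0]]
force: [-0.9, 2.5, 6.6]
width: 0.0541
grip_force: 30.6
[ 0.52081868 -0.36343443  0.02402019]
[ -18.2   29.4 -136. ] [-122.2  270.6 -136.2]
```

```bash
python3 -m inch '[{"translation":[0,0,-60],"turn":0,"hand":50},{"translation":[0,0,-110],"turn":0,"hand":50},{"translation":[-122,270,-110],"turn":0,"hand":50},{"translation":[-122,270,-110],"turn":0,"hand":50},{"translation":[-122,270,-110],"turn":0,"hand":50},{"translation":[-122,270,-110],"turn":0,"hand":50},{"translation":[-122,270,-110],"turn":0,"hand":50},{"translation":[-122,270,-110],"turn":0,"hand":50},{"translation":[-122,270,-110],"turn":0,"hand":50},{"translation":[-122,270,-110],"turn":0,"hand":50}]' ;  python3 -c "
from h import *
s=get_state();print(s['position'],tool([.5635,-.0695,.075]))
p=viewer.read_camera('scene')
cv2.imwrite('pics/s3.png',cv2.resize(p['image'][140:260,200:360,::-1],(640,480)))"
```

```text
clock: 6.7
position: [0.5627, -0.0715, 0.1325]
orientation: [[-0.962, -0.273, 0.0], [-0.273, 0.962, -0.001], [0.0, -0.001, -1.0]]
force: [0.1, 0.3, -3.0]
width: 0.0542
grip_force: 33.7
[ 0.56270046 -0.07147924  0.13246651] [-1.3  1.7 57.5]
```

View pics/s3.png

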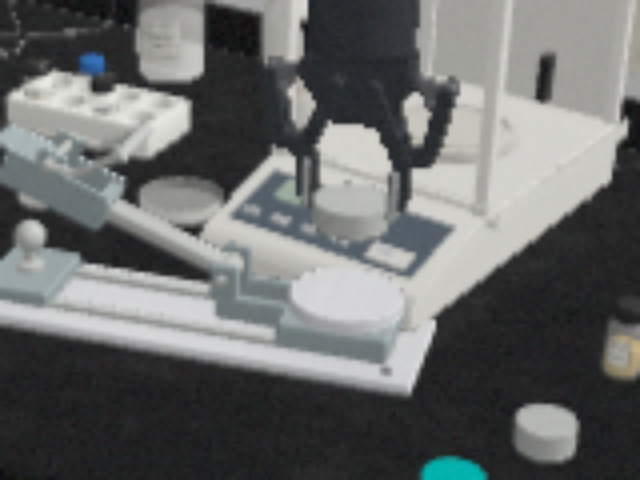

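```bash
python3 -m inch '[{"translation":[-1,1,40],"turn":0,"hand":50},{"translation":[-1,1,54],"turn":0,"hand":50},{"translation":[-1,1,54],"turn":0,"hand":50},{"translation":[-1,1,57],"turn":0,"hand":50},{"translation":[-1,1,58],"turn":0,"hand":50},{"translation":[-1,1,58],"turn":0,"hand":50}]'
```

```text
clock: 7.5
position: [0.564, -0.0685, 0.0748]
orientation: [[-0.961, -0.276, 0.001], [-0.276, 0.961, 0.0], [-0.001, -0.0, -1.0]]
force: [0.8, -0.0, -1.9]
width: 0.0542
grip_force: 33.7
```

```bash
python3 -m inch '[{"translation":[0,0,1.5],"turn":0,"hand":50},{"translation":[0,0,1.5],"turn":0,"hand":75},{"translation":[0,0,1.5],"turn":0,"hand":75},{"translation":[0,0,1.5],"turn":0,"hand":75},{"translation":[0,0,-50],"turn":0,"hand":75},{"translation":[0,0,-60],"turn":0,"hand":75},{"translation":[0,0,-60],"turn":0,"hand":75}]';python3 -c "
from h import *
p=viewer.read_camera('top')
X=np.concatenate([pts(viewer.read_camera(n))[0] for n in('scene','scene')])
k=(abs(X[:,2]-.07)<.005)&(np.hypot(X[:,0]-.5635,X[:,1]+.0695)<.042)
print(k.sum(),X[k].mean(0),cv2.minEnclosingCircle(X[k][:,:2].astype(np.float32)))
print(tool([.537,-.242,.07]))"
```

```text
clock: 8.38
position: [0.5642, -0.0684, 0.1349]
orientation: [[-0.961, -0.276, 0.002], [-0.276, 0.961, 0.0], [-0.002, -0.0, -1.0]]
force: [0.5, 0.3, -0.5]
width: 0.0749
grip_force: 0.0
314 [ 0.56072563 -0.0712065   0.06921994] ((0.563102662563324, -0.06885550171136856), 0.0299955103546381)
[  72.7 -160.    63. ]
```

```bash
python3 -m inch '[{"translation":[73,-160,0],"turn":0,"hand":75},{"translation":[73,-160,0],"turn":0,"hand":75},{"translation":[73,-160,0],"turn":0,"hand":75},{"translation":[73,-160,60],"turn":0,"hand":75},{"translation":[73,-160,70],"turn":0,"hand":75},{"translation":[73,-160,70],"turn":0,"hand":75},{"translation":[73,-160,70],"turn":0,"hand":75}]';python3 -c "
from h import *
print(tool([.537,-.242,.022]))"
```

```text
clock: 9.4
position: [0.539, -0.242, 0.066]
orientation: [[-0.961, -0.277, 0.002], [-0.277, 0.961, -0.001], [-0.002, -0.001, -1.0]]
force: [-0.7, 0.5, 0.7]
width: 0.075
grip_force: 0.0
[ 2.   0.6 44. ]
```

```bash
python3 -m inch '[{"translation":[2,0,35],"turn":0,"hand":75},{"translation":[2,0,42],"turn":0,"hand":75},{"translation":[2,0,42],"turn":0,"hand":75},{"translation":[2,0,42],"turn":0,"hand":36},{"translation":[2,0,42],"turn":0,"hand":36},{"translation":[2,0,42],"turn":0,"hand":36},{"translation":[2,0,42],"turn":0,"hand":36},{"translation":[2,0,42],"turn":0,"hand":36}]' 30; python3 -c "
from h import *
print(tool([.563,-.069,.14]))"
```

```text
clock: 10.4
position: [0.5364, -0.243, 0.0237]
orientation: [[-0.961, -0.276, 0.002], [-0.276, 0.961, -0.0], [-0.002, -0.001, -1.0]]
force: [-1.6, 1.2, 6.9]
width: 0.0404
grip_force: 29.6
[ -73.7  159.9 -116.3]
```

```bash
python3 -m inch '[{"translation":[0,0,-60],"turn":0,"hand":36},{"translation":[0,0,-116],"turn":0,"hand":36},{"translation":[-74,160,-116],"turn":0,"hand":36},{"translation":[-74,160,-116],"turn":0,"hand":36},{"translation":[-74,160,-116],"turn":0,"hand":36},{"translation":[-74,160,-116],"turn":0,"hand":36},{"translation":[-74,160,-116],"turn":0,"hand":36}]'; python3 -c "
from h import *
print(tool([.563,-.069,.0945]))
p=viewer.read_camera('scene')
cv2.imwrite('pics/s4.png',cv2.resize(p['image'][140:260,200:360,::-1],(640,480)))"
```

```text
clock: 11.28
position: [0.5626, -0.0691, 0.1386]
orientation: [[-0.961, -0.276, 0.0], [-0.276, 0.961, -0.001], [0.0, -0.001, -1.0]]
force: [0.1, -1.2, -2.4]
width: 0.0402
grip_force: 31.4
[-0.4  0.  44.1]
```

View pics/s4.png

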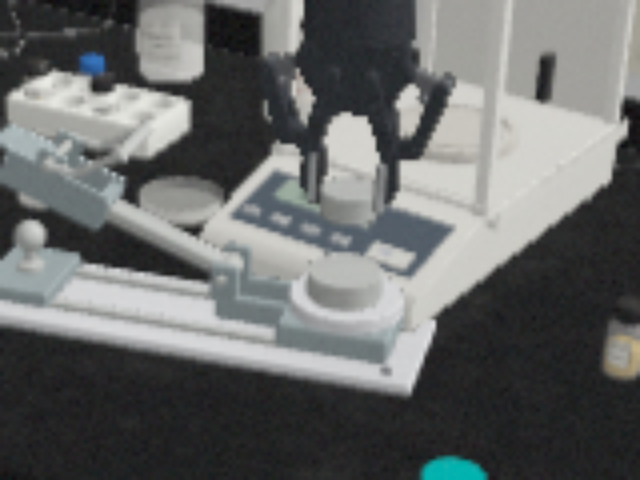

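The large disc is centred on the plate (345,280), and the small one is held above it at (348,200).

```bash
python3 -m inch '[{"translation":[0,0,35],"turn":0,"hand":36},{"translation":[0,0,42],"turn":0,"hand":36},{"translation":[0,0,42],"turn":0,"hand":36},{"translation":[0,0,44],"turn":0,"hand":36},{"translation":[0,0,44],"turn":0,"hand":36},{"translation":[0,0,44],"turn":0,"hand":36}]'
```

```text
clock: 12.08
position: [0.563, -0.0687, 0.0948]
orientation: [[-0.961, -0.276, 0.001], [-0.276, 0.961, 0.0], [-0.001, -0.0, -1.0]]
force: [0.8, -0.6, -1.4]
width: 0.0401
grip_force: 31.4
```

```bash
python3 -m inch '[{"translation":[0,0,1.5],"turn":0,"hand":36},{"translation":[0,0,1.5],"turn":0,"hand":60},{"translation":[0,0,1.5],"turn":0,"hand":60},{"translation":[0,0,1.5],"turn":0,"hand":60},{"translation":[0,0,-60],"turn":0,"hand":60},{"translation":[0,0,-110],"turn":0,"hand":60},{"translation":[0,0,-110],"turn":0,"hand":0},{"translation":[0,0,-110],"turn":0,"hand":0}]';python3 -c "
from h import *
p=viewer.read_camera('scene')
X=np.concatenate([pts(viewer.read_camera(n))[0] for n in('scene','top')])
for z in(.07,.09):
  k=(abs(X[:,2]-z)<.005)&(np.hypot(X[:,0]-.5635,X[:,1]+.0695)<.04)
  print(z,k.sum(),X[k].mean(0),cv2.minEnclosingCircle(X[k][:,:2].astype(np.float32)))
# bar fit in tester frame
o=np.array([.5277,.0555]);e=np.array([np.cos(-1.292),np.sin(-1.292)]);d=X[:,:2]-o;a=d@e;c=d@[-e[1],e[0]]
k=(abs(c)<.02)&(a>-.06)&(a<-.01)&(X[:,2]>.115); print('hbar',k.sum(),np.percentile(a[k],[2,20,50,80,98]).round(4),np.percentile(X[k,2],[2,50,98]).round(4),'c',np.percentile(c[k],[2,98]))
k=(abs(c)<.006)&(a>-.025)&(a<.02)&(X[:,2]>.05); print('slope',np.polyfit(a[k],X[k,2],1))
k=(abs(c)<.012)&(a>-.166)&(a<-.145)&(X[:,2]>.1); print('pad slope',np.polyfit(a[k],X[k,2],1),X[k,2].mean(),a[k].mean())
t=lambda q:np.r_[o+q[0]*e,q[2]]
print(tool(t([0.015,0,.2])), get_state()['position'])
"
```

```text
clock: 13.08
position: [0.5626, -0.0685, 0.2039]
orientation: [[-0.961, -0.276, -0.0], [-0.276, 0.961, 0.0], [0.0, 0.0, -1.0]]
force: [-0.0, 0.3, -1.5]
width: 0.0245
grip_force: 0.0
0.07 90 [ 0.55167652 -0.07707518  0.06965963] ((0.563773512840271, -0.07040690630674362), 0.030140778049826622)
0.09 92 [ 0.56226083 -0.07078636  0.08897003] ((0.5652045607566833, -0.07078146189451218), 0.023206286132335663)
hbar 69 [-0.0396 -0.0367 -0.0328 -0.0302 -0.0281] [0.1432 0.1488 0.1555] c [-0.01869724  0.01779348]
slope [-0.36976297  0.07389053]
pad slope [-0.12121088  0.12831795] 0.14702637482114378 -0.15434606557865221
[ -1.2 113.6   2.9] [ 0.56199383 -0.06847541  0.20281959]
```

```bash
cat >> h.py <<'E'
o=np.array([.5277,.0555]);e=np.array([np.cos(-1.292),np.sin(-1.292)])
def T(a,z): return np.r_[o+a*e,z]
E
python3 -c "
from h import *
print(tool(T(-.0337,.146)))"
python3 -m inch '[{"translation":[-1,160,3],"turn":0,"hand":32},{"translation":[-1,160,3],"turn":0,"hand":32},{"translation":[-1,160,3],"turn":0,"hand":32},{"translation":[-1,160,3],"turn":0,"hand":32},{"translation":[-1,160,3],"turn":0,"hand":32}]';python3 -c "
from h import *
print(tool(T(-.0337,.146)))"
```

```text
[ -1.4 162.3  56.9]
clock: 13.85
position: [0.5194, 0.0845, 0.2007]
orientation: [[-0.961, -0.275, -0.001], [-0.275, 0.961, -0.001], [0.001, -0.001, -1.0]]
force: [1.0, -1.3, 0.3]
width: 0.0317
grip_force: 0.0
[-0.   3.6 54.7]
```

```bash
python3 -m inch '[{"translation":[0,2,30],"turn":0,"hand":32},{"translation":[0,2,54],"turn":0,"hand":32},{"translation":[0,2,54],"turn":0,"hand":32},{"translation":[0,2,54],"turn":0,"hand":32}]' ;python3 -c "
from h import *
print(tool(T(-.0337,.146)))
p=viewer.read_camera('scene')
cv2.imwrite('pics/s5.png',cv2.resize(p['image'][140:230,180:300,::-1],(640,480)))"
```

```text
clock: 14.35
position: [0.5197, 0.0862, 0.1481]
orientation: [[-0.962, -0.274, 0.001], [-0.274, 0.962, -0.0], [-0.001, -0.0, -1.0]]
force: [0.6, -0.5, -0.7]
width: 0.0323
grip_force: 0.0
[0.8 2.  2.1]
```

View pics/s5.png

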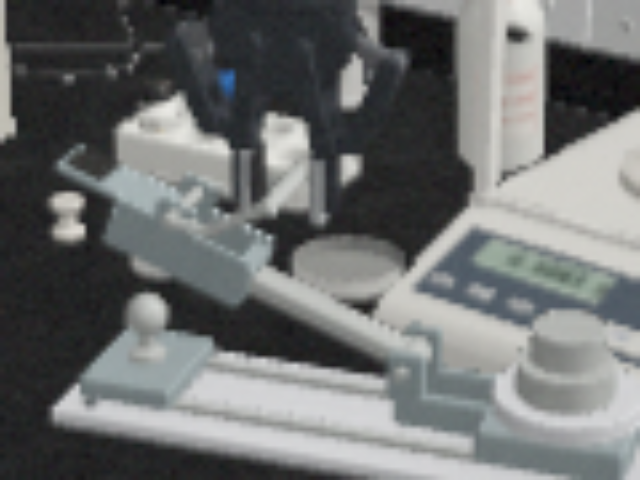

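```bash
python3 -m inch '[{"translation":[0,2,1],"turn":0,"hand":5},{"translation":[0,2,1],"turn":0,"hand":5},{"translation":[0,2,1],"turn":0,"hand":5},{"translation":[0,2,1],"turn":0,"hand":5},{"translation":[0,2,1],"turn":0,"hand":5}]' 20
```

```text
clock: 15.02
position: [0.519, 0.0891, 0.1466]
orientation: [[-0.961, -0.275, 0.001], [-0.275, 0.961, -0.0], [-0.001, -0.0, -1.0]]
force: [2.7, -2.2, 2.3]
width: 0.0091
grip_force: 20.5
```

```bash
python3 -m inch '[{"translation":[0,1.5,-5.5],"turn":0,"hand":5},{"translation":[0,4,-11],"turn":0,"hand":5},{"translation":[0,7,-16.5],"turn":0,"hand":5},{"translation":[0,10,-21.5],"turn":0,"hand":5},{"translation":[0,14,-26],"turn":0,"hand":5},{"translation":[0,18,-30.5],"turn":0,"hand":5},{"translation":[0,21,-33],"turn":0,"hand":5},{"translation":[0,24,-35],"turn":0,"hand":5},{"translation":[0,24,-35],"turn":0,"hand":5},{"translation":[0,24,-35],"turn":0,"hand":5}]' 20;python3 -c "
from h import *
p=viewer.read_camera('scene')
X=pts(p)[0];d=X[:,:2]-o;a=d@e;c=d@[-e[1],e[0]]
k=(abs(c)<.006)&(a>-.025)&(a<.02)&(X[:,2]>.05)&(X[:,2]<.1); print('slope',np.polyfit(a[k],X[k,2],1))
s=get_state();print((s['position'][:2]-o)@e,s['position'][2])
cv2.imwrite('pics/s6.png',cv2.resize(p['image'][140:230,180:300,::-1],(640,480)))"
```

```text
clock: 16.27
position: [0.5122, 0.1121, 0.1815]
orientation: [[-0.961, -0.275, 0.001], [-0.275, 0.961, -0.0], [-0.001, -0.0, -1.0]]
force: [3.5, -2.9, 2.4]
width: 0.0096
grip_force: 19.6
slope [-0.27191068  0.07344872]
-0.05871585775684921 0.18146324993584767
```

View pics/s6.png

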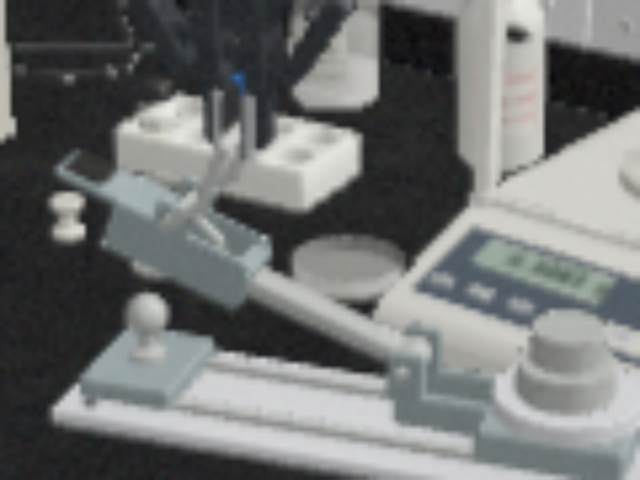

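```bash
python3 -m inch '[{"translation":[0,0,0],"turn":0,"hand":30},{"translation":[0,0,0],"turn":0,"hand":30},{"translation":[0,0,-50],"turn":0,"hand":30},{"translation":[0,0,-55],"turn":0,"hand":30},{"translation":[0,60,-55],"turn":0,"hand":0},{"translation":[0,92,-55],"turn":0,"hand":0},{"translation":[0,92,-55],"turn":0,"hand":0},{"translation":[0,92,-30],"turn":0,"hand":0},{"translation":[0,92,0],"turn":0,"hand":0},{"translation":[0,92,0],"turn":0,"hand":0},{"translation":[0,92,0],"turn":0,"hand":0}]' 20;python3 -c "
from h import *
p=viewer.read_camera('scene')
X=np.concatenate([pts(viewer.read_camera(n))[0] for n in('scene',)]);d=X[:,:2]-o;a=d@e;c=d@[-e[1],e[0]]
k=(abs(c)<.03)&(a>-.09)&(a<-.03)&(X[:,2]>.165)&(X[:,2]<.2); print('hbar',k.sum(),np.median(a[k]),np.percentile(X[k,2],[50,97]))
print(tool(T(-.150,.164)),get_state()['width'])
cv2.imwrite('pics/s7.png',cv2.resize(p['image'][140:230,180:300,::-1],(640,480)))"
```

```text
clock: 17.7
position: [0.487, 0.2003, 0.1821]
orientation: [[-0.961, -0.275, 0.0], [-0.275, 0.961, 0.0], [-0.0, -0.0, -1.0]]
force: [-0.4, 0.7, -0.1]
width: 0.0
grip_force: 0.0
hbar 44 -0.055547862128033795 [0.17866412 0.18147337]
[ 1.1 -0.7 18.5] -0.00013274148084210625
```

View pics/s7.png

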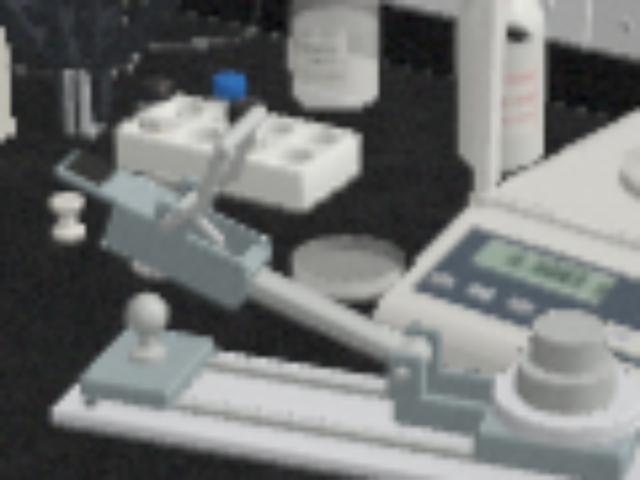

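```bash
python3 -m inch '[{"translation":[0,0,12],"turn":0,"hand":0},{"translation":[0,1,18],"turn":0,"hand":0},{"translation":[0,3,23],"turn":0,"hand":0},{"translation":[0,5,28],"turn":0,"hand":0},{"translation":[0,7,33],"turn":0,"hand":0},{"translation":[0,9,38],"turn":0,"hand":0},{"translation":[0,9,38],"turn":0,"hand":0}]' 20;python3 -c "
from h import *
p=viewer.read_camera('scene')
X=np.concatenate([pts(viewer.read_camera(n))[0] for n in('scene',)]);d=X[:,:2]-o;a=d@e;c=d@[-e[1],e[0]]
k=(abs(c)<.006)&(a>-.025)&(a<.02)&(X[:,2]>.05)&(X[:,2]<.1); print('slope',np.polyfit(a[k],X[k,2],1))
print(tool(T(-.168,.093)))"
```

```text
clock: 18.68
position: [0.4839, 0.2095, 0.1427]
orientation: [[-0.961, -0.276, -0.0], [-0.276, 0.961, -0.0], [0.001, -0.0, -1.0]]
force: [-0.0, 0.4, 0.7]
width: 0.0001
grip_force: 0.0
slope [-0.210458    0.06906667]
[ 0.4  8.1 50.1]
```

```bash
python3 -m inch '[{"translation":[0,2,6],"turn":0,"hand":0},{"translation":[0,4,12],"turn":0,"hand":0},{"translation":[0,5,18],"turn":0,"hand":0},{"translation":[0,6,24],"turn":0,"hand":0},{"translation":[0,7,30],"turn":0,"hand":0},{"translation":[0,8,36],"turn":0,"hand":0},{"translation":[0,8,41],"turn":0,"hand":0},{"translation":[0,9,46],"turn":0,"hand":0},{"translation":[0,9,49],"turn":0,"hand":0},{"translation":[0,9,49],"turn":0,"hand":0}]' 20;python3 -c "
from h import *
p=viewer.read_camera('scene')
print(tool(T(-.168,.093)))
cv2.imwrite('pics/s8.png',cv2.resize(p['image'][140:230,180:300,::-1],(640,480)))"
```

```text
clock: 20.02
position: [0.4812, 0.2174, 0.0937]
orientation: [[-0.961, -0.275, -0.001], [-0.275, 0.961, -0.001], [0.001, -0.001, -1.0]]
force: [-0.1, -0.1, -0.2]
width: -0.0002
grip_force: 0.0
[-0.2 -0.3  0.8]
```

View pics/s8.png

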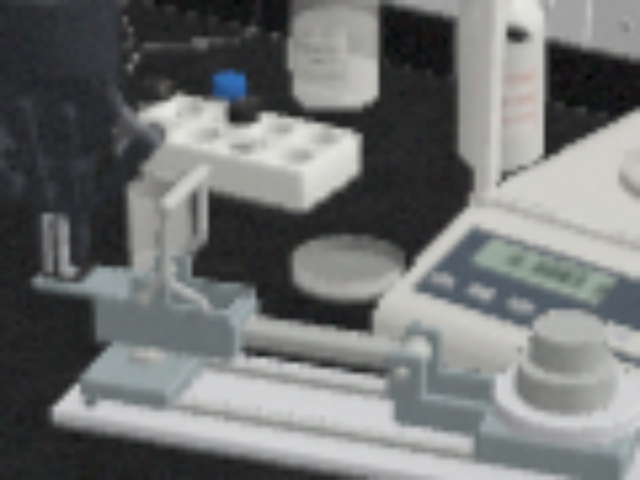

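The fingertips are on the pad (65,275), the handle is still raised (185,190) and the bar is nearly level. I'll press on to the stop.

```bash
python3 -m inch '[{"translation":[0,0,3],"turn":0,"hand":0},{"translation":[0,0,6],"turn":0,"hand":0},{"translation":[0,0,6],"turn":0,"hand":0},{"translation":[0,0,6],"turn":0,"hand":0}]' 20
```

```text
clock: 20.58
position: [0.4817, 0.2175, 0.0924]
orientation: [[-0.962, -0.275, -0.0], [-0.275, 0.962, 0.002], [-0.0, 0.002, -1.0]]
force: [-19.4, -9.1, 48.3]
width: -0.0
grip_force: 23.8
```

```bash
python3 -m inch '[{"translation":[0,0,-5],"turn":0,"hand":0},{"translation":[0,0,-60],"turn":0,"hand":0},{"translation":[0,0,-95],"turn":0,"hand":32},{"translation":[0,-50,-95],"turn":0,"hand":32},{"translation":[0,-75,-95],"turn":0,"hand":32},{"translation":[0,-75,-95],"turn":0,"hand":32},{"translation":[0,-75,-95],"turn":0,"hand":32}]' 20;python3 -c "
from h import *
p=viewer.read_camera('scene')
X=np.concatenate([pts(viewer.read_camera(n))[0] for n in('scene','scene')]);d=X[:,:2]-o;a=d@e;c=d@[-e[1],e[0]]
k=(abs(c)<.018)&(a>-.12)&(a<-.05)&(X[:,2]>.115)&(X[:,2]<.15); print('hbar',k.sum(),np.percentile(a[k],[3,50,97]),np.percentile(X[k,2],[50,97]))
k=(abs(c)<.006)&(a>-.05)&(a<.02)&(X[:,2]>.05)&(X[:,2]<.1); print('slope',np.polyfit(a[k],X[k,2],1))
k=(abs(c)<.01)&(a>-.175)&(a<-.16)&(X[:,2]>.05)&(X[:,2]<.1); print('pad',k.sum(),X[k,2].mean())
print(tool(T(-.0932,.138)))"
```

```text
clock: 21.45
position: [0.5019, 0.1465, 0.1829]
orientation: [[-0.961, -0.276, -0.001], [-0.276, 0.961, -0.0], [0.001, 0.0, -1.0]]
force: [0.3, 0.1, 0.6]
width: 0.0322
grip_force: 0.0
hbar 45 [-0.09466324 -0.08965396 -0.08758529] [0.14028836 0.14337561]
slope [0.00435841 0.0591677 ]
pad 31 0.07483628780092867
[ 0.4 -2.  45. ]
```

```bash
python3 -m inch '[{"translation":[0,-2,30],"turn":0,"hand":32},{"translation":[0,-2,44],"turn":0,"hand":32},{"translation":[0,-2,44],"turn":0,"hand":32},{"translation":[0,-2,44],"turn":0,"hand":5},{"translation":[0,-2,44],"turn":0,"hand":5},{"translation":[0,-2,44],"turn":0,"hand":5},{"translation":[0,-2,44],"turn":0,"hand":5}]' 20; python3 -c "
from h import *
s=get_state();print((s['position'][:2]-o)@e,s['position'][2])"
```

```text
clock: 22.48
position: [0.5033, 0.1442, 0.14]
orientation: [[-0.961, -0.276, 0.001], [-0.276, 0.961, 0.001], [-0.001, 0.0, -1.0]]
force: [0.6, 0.6, 4.9]
width: 0.0086
grip_force: 20.8
-0.0919569081828972 0.14002354218136792
```

```bash
python3 -m inch '[{"translation":[0,-3.5,1.2],"turn":0,"hand":5},{"translation":[0,-7.5,3],"turn":0,"hand":5},{"translation":[0,-11,5],"turn":0,"hand":5},{"translation":[0,-14,7],"turn":0,"hand":5},{"translation":[0,-17.5,9.2],"turn":0,"hand":5},{"translation":[0,-20.5,11.5],"turn":0,"hand":5},{"translation":[0,-24,14.5],"turn":0,"hand":5},{"translation":[0,-26.5,17.5],"turn":0,"hand":5},{"translation":[0,-29,20],"turn":0,"hand":5},{"translation":[0,-30.5,22.5],"turn":0,"hand":5},{"translation":[0,-31.5,24.5],"turn":0,"hand":5},{"translation":[0,-31.5,24.5],"turn":0,"hand":5}]' 20; python3 -c "
from h import *
s=get_state();print((s['position'][:2]-o)@e,s['position'][2])"
```

```text
clock: 23.98
position: [0.5118, 0.1132, 0.1147]
orientation: [[-0.961, -0.275, 0.001], [-0.275, 0.961, -0.001], [-0.0, -0.001, -1.0]]
force: [5.3, 1.4, 1.6]
width: 0.009
grip_force: 21.4
-0.05980211847150172 0.1147231181920216
```

```bash
python3 -m inch '[{"translation":[0,0,0],"turn":0,"hand":30},{"translation":[0,0,0],"turn":0,"hand":30},{"translation":[0,0,-45],"turn":0,"hand":30},{"translation":[0,0,-45],"turn":0,"hand":0},{"translation":[0,0,-45],"turn":0,"hand":0},{"translation":[0,0,-45],"turn":0,"hand":0},{"translation":[0,0,-28],"turn":0,"hand":0},{"translation":[0,0,-21],"turn":0,"hand":0},{"translation":[0,0,-18],"turn":0,"hand":0},{"translation":[0,0,-16],"turn":0,"hand":0},{"translation":[0,0,-16],"turn":0,"hand":0}]' 20
```

```text
clock: 25.35
position: [0.5115, 0.1129, 0.1332]
orientation: [[-0.962, -0.275, -0.0], [-0.275, 0.962, 0.001], [0.0, 0.001, -1.0]]
force: [-15.2, -4.9, 34.7]
width: 0.0
grip_force: 17.7
```

```bash
python3 -m inch '[{"translation":[0,0,-30],"turn":0,"hand":0},{"translation":[0,0,-90],"turn":0,"hand":0},{"translation":[100,0,-140],"turn":0,"hand":0},{"translation":[100,0,-140],"turn":0,"hand":0},{"translation":[100,0,-140],"turn":0,"hand":0},{"translation":[100,0,-140],"turn":0,"hand":0}]' ;python3 -c "
from h import *
p=viewer.read_camera('scene')
X=np.concatenate([pts(viewer.read_camera(n))[0] for n in('scene','scene')]);d=X[:,:2]-o;a=d@e;c=d@[-e[1],e[0]]
k=(abs(c)<.018)&(a>-.08)&(a<-.04)&(X[:,2]>.1)&(X[:,2]<.15); print('hbar',k.sum(),np.percentile(a[k],[3,50,97]),np.percentile(X[k,2],[50,97]))
k=(abs(c)<.01)&(a>-.175)&(a<-.16)&(X[:,2]>.05)&(X[:,2]<.1); print('pad',k.sum(),X[k,2].mean())
for z in(.07,.09):
  k=(abs(X[:,2]-z)<.005)&(np.hypot(X[:,0]-.5635,X[:,1]+.0695)<.04); print(z,cv2.minEnclosingCircle(X[k][:,:2].astype(np.float32)))
cv2.imwrite('pics/s9.png',cv2.resize(p['image'][140:260,180:340,::-1],(640,480)))"
```

```text
clock: 26.1
position: [0.4154, 0.0865, 0.2702]
orientation: [[-0.961, -0.276, -0.0], [-0.276, 0.961, 0.0], [0.0, 0.0, -1.0]]
force: [0.1, 0.5, -0.5]
width: -0.0001
grip_force: 0.0
hbar 45 [-0.05962226 -0.0555016  -0.05279272] [0.116173  0.1185311]
pad 25 0.0756322311984285
0.07 ((0.5629780888557434, -0.0704336166381836), 0.029019223526120186)
0.09 ((0.5641428828239441, -0.06900269538164139), 0.021953798830509186)
```

View pics/s9.png

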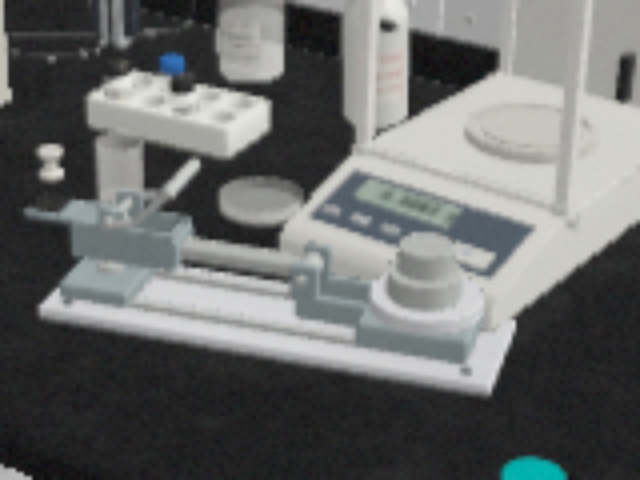

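The picture shows the bar level and seated, the handle down (180,180), and both weights stacked at (430,270). The measured heights agree: handle bar top 118 mm, pad 76 mm.

```bash
python3 -c "
from station import workorder
print(workorder.close_job())"
```

```text
the job is handed in; nothing more can be done
None
```

I handed the job in at about 26 s on the robot's clock. The final check showed both weights centred on the plate within about 2 mm, the coupler seated on the ball and the handle fully down; the hand-in returned no verdict.

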